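# Find the bag clip that has lost its spring

### The job

Three bag clips are parked on the upper edge of the upright recipe card, and one of them has lost its spring. Find it by tugging the clips gently straight up: a sound clip holds against a tug of 6 newtons and must stay seated where it is, not be dragged up the card. Then draw the slack one, which slides, right off the card in the gripper and lay it, not drop it from a height, in the large empty compartment of the black tray; leave the tray and everything else where it stands.

Things in the scene. Friction and masses are not known exactly. Their poses are not given: they have to be found in the camera images.
- recipe_stand: Recipe stand, fixed: light wooden block 64 (x) x 232 (y) x 29 mm with a stiff white ruled card, 3 mm thick (x) and 210 mm wide (y), upright in its slot; the card's upper edge is 115 mm above the worktop. Origin at the centre of the underside; the card stands in the plane x = 0 of this frame, z up. The three clips sit on the edge about 72 mm apart, in any order.
- clip_1: Teal and cream bag clip with coil spring, 36 (y, along the card) x 18 (x) x 70 mm, 42 g. Origin on the pivot pin, mid-width; y along the pin, z up from jaws to tails. Jaw lips 30 to 36 mm below the origin bite the card; its edge meets the clip's throat 16 mm below the origin: 20 mm of lift frees it. All three clips look alike; their numbers say nothing about which is slack.
- clip_2: Bag clip like clip_1, same frame. Hold a clip by its flat teal cheeks, its outermost faces at y = +-18 mm, from 14 mm below to 20 mm above the origin, with the fingertips above the card's edge; that leaves the bite unchanged. The two tails lean apart to 35 mm above the origin, 30 mm over their tips; squeezing them together opens the jaws.
- clip_3: Bag clip like clip_1, same frame.
- clip_1_jaw: Cream sprung half of clip_1, origin and axes as the clip's while it sits on the card; it turns about the pivot. Its lip presses the card against the teal half's lip: over 10 N in a sound clip, under 3 N in the slack one.
- clip_2_jaw: Cream sprung half of clip_2, as clip_1_jaw. A sound clip slips on the card only above about 12 N of upward pull and hardly gives until then; the slack one slides up at less than 4 N. Closing fingers may first press a clip down a little, against the card's edge, so take the pull from the reading before the grip.
- clip_3_jaw: Cream sprung half of clip_3, as clip_1_jaw.
- tray: Black divided tray, loose, 126 (x) x 212 (y) x 44 mm, floor 3 mm thick. Origin at the centre of the underside, z up. Large empty compartment at its -y end: x from -57 to +57 mm, y from -100 to -35 mm, centre (0, -67) mm; outer walls 43 mm high, partitions 37 mm. Tea and sugar sachets stand in the small compartments at the +y end, up to 72 mm high.
- mug: White mug with blue dots, 92 x 127 x 93 mm, bystander, origin under its middle.
- salt_shaker: Grey and clear salt shaker, 44 mm across, 90 mm high, bystander, origin under its middle.
- honey_jar: Honey jar with a grey lid, 71 mm across, 110 mm high, bystander, origin under its middle.
- lemon: Lemon, 78 x 55 x 56 mm, bystander, origin under its middle.
Mind the look-alikes: they are no part of the job. Leave any green or orange look-alike of the clip_2 alone.

How it is judged:
By the outcome, as a careful person would: the job done as asked, in the order asked, and still so for the second after the job is handed in, with the robot touching nothing.
It also fails if it takes over 64 s, if anything falls off the work surface, if the arm or the gripper's body presses on something with over 40 N, if the wrist force passes 120 N, or if a joint passes its speed limit or range.

### The arm

A 7-joint arm with a two-finger parallel gripper is mounted at the origin on a cart in front of the work surface, level with it; the furniture and walls round the work are solid. World frame = base frame: x ahead of the robot, y to its left, z up, the work surface at z = 0. Lengths are in mm, angles in rad, forces in N, time in s.
With the tool pointing down it reaches from about 425 to 1025 mm from the base axis. Payload 9.4 kg.
Tool frame: the origin (TCP) lies midway between the tips of the shut fingers; the grasp point (between the pads) lies 19 mm behind it (arm.grasp_offset is the distance from the TCP to the grasp point, in mm); z points along the fingers, y is the direction in which the jaws open and shut (so a half turn about z gives the same grasp; the last joint's range is limited). The gripper opens to 85 mm and grips with 20 to 120 N. Pads are 22 mm wide; open, the fingers measure 114 mm over their backs; the gripper's body (76 mm by 85 mm) begins 54 mm behind the grasp point. The pads swing forward as they close: fully open they stand 13 mm farther back than shut.
Start: joints at [1.188, 0.599, -0.003, 1.599, 0.002, 0.943, -0.08], TCP at [218.256, -691.367, 231.275] pointing down, gripper open.
Joint ranges: [-2.57, 2.57], [-0.35, 1.97], [-1.29, 1.29], [0.11, 2.56], [-1.05, 4.19], [0.11, 1.86], [-2.63, 2.63]. Speed limits (rad/s): [2.22, 2.22, 3.01, 3.01, 3.14, 3.14, 3.14].

### API

Orientations are given as a unit quaternion [x, y, z, w].
In Python, from plant import telemetry, cams, sign_off, arm gives the robot as it stands. The module is installed in compiled form; this text tells all that it offers.
- The arm moves only by the tool apply_moves, never from a script. Its arguments are lists of equal length, an entry for each row: "translation": the shift along the world's x, y, z normalised to -1 to 1, where 1 is 30 mm, a list of three; "delta_rot": the turn, a rotation vector about the world's x, y, z normalised to -1 to 1, where 1 is 90 degrees, a list of three; "claw": the opening, from -1 (shut) to 1 (fully open). In form: {"translation": [[x, y, z], ...], "delta_rot": [[wx, wy, wz], ...], "claw": [claw, ...]}. A call has 1 to 12 rows; each row shifts and turns the pose as measured when the row begins; what a row does not reach is not made up. A row lasts 1/8 s, in which the tool goes at most 62.5 mm and 10.7 degrees, less where a joint would pass 70% of its speed; a pose out of reach is approached as far as the arm can. A call with a number of a shift or a turn outside -1 to 1 is refused whole. A call with a gripper value outside its range is refused whole. The fingers move at their own pace and stop on an object; the grip force is fixed at half the most. Time passes only in rows, so rows that do not move let the fingers close. It gives the time, the measured TCP pose, the force and the opening at its end, in the units of the state.
- telemetry.get_state(): the state, without advancing time (a new reading comes with each control period).
- cams.capture(name): name is "scene" or "side" or "wrist"; returns the picture (384x512x3 uint8, red, green, blue); there is no depth.
- cams.camera_model(name): a dict with "K" (3x3 intrinsics, pixels), "origin" and "attitude" of the camera in the world; the wrist camera has in their place "hand_eye" (4x4, takes a point from camera to tool coordinates, whose origin is the TCP and whose axes are the flange's). Camera axes: x right, y down, z forward; pixel columns grow to the right and rows downward; lengths in mm; the calibration is good to about 2 mm. A picture is of the moment at which its call begins: read the wrist's pose just before it. camera_model takes no time and is no camera call.
- sign_off(): hands the job in, once; it reports no verdict.
The state is a dict: "t": time; "joints": joint angles; "qd": joint speeds; "tau": joint torques, N m; "tool_pos": TCP position; "eef_rot": TCP orientation; "wrist_force": force on the tool from outside, world axes, zero at the start; "moment": the same for the moment, N m; "opening": finger opening in mm.
Only numpy, scipy, OpenCV 4.12 (cv2) and the standard library are available. Lean on these libraries where they do the work, as an engineer would, in place of code of your own. Each camera call takes 0.05 s, during which the arm holds its last target.

## Working session

There is one attempt and no reset: what is moved stays moved. The work goes in short steps, Python scripts to look and compute and a tool call to move; the robot and the scene stay as the last step left them, time stands still between calls to the robot, and variables do not carry over. Pictures are saved under pics/ and viewed, and the job is handed in when it is done.

Besides the shell and the picture viewer there is one more tool, called after ">>>" by a JSON object that holds its "method" and its "body". apply_moves: Moves the arm, as the interface text tells. Scaled input: -1 to 1 covers 30 mm each way for a shift and 90 degrees each way for a turn. Its arguments: {"type":"object","properties":{"translation":{"type":"array"},"delta_rot":{"type":"array"},"claw":{"type":"array"}},"required":["translation","delta_rot","claw"]}

```bash
mkdir -p pics
python3 - <<'E'
from plant import telemetry, cams, arm
import cv2
s=telemetry.get_state();print(s)
for n in ["scene","side","wrist"]:
    im=cams.capture(n);cv2.imwrite(f"pics/{n}0.png",im[:,:,::-1])
    print(n,cams.camera_model(n))
print(arm.grasp_offset, telemetry.get_state()['t'])
E
```

```text
{'t': 0.0, 'joints': array([ 1.18831182,  0.60014205, -0.00254916,  1.60013783,  0.00180585,
        0.94290741, -0.07978746]), 'qd': array([ 9.28450130e-04, -1.13343816e-03,  5.55016163e-04, -8.63601854e-05,
       -3.12505137e-04,  1.02739160e-03,  1.47454972e-03]), 'tau': array([-7.01502213e-04, -7.76474190e+01,  1.56505823e+00, -2.58013308e+01,
        1.24519790e-02,  9.08091024e-03,  5.96153245e-05]), 'tool_pos': array([ 218.09599643, -690.9147562 ,  230.40181006]), 'eef_rot': array([ 9.88328371e-01,  1.52336458e-01, -1.93382212e-04, -7.72406638e-04]), 'wrist_force': array([ 0.450236  , -0.1293526 ,  0.35378504]), 'moment': array([ 0.01404873,  0.02754586, -0.01590347]), 'opening': 85.1338506807076}
scene {'K': array([[416.1510965 ,   0.        , 256.54068396],
       [  0.        , 416.1510965 , 191.80605733],
       [  0.        ,   0.        ,   1.        ]]), 'origin': array([-205.8351977 ,  626.44651017,  922.05053798]), 'attitude': array([-0.41120125,  0.81817553, -0.35879908,  0.18101259])}
side {'K': array([[423.38936178,   0.        , 258.87891898],
       [  0.        , 423.38936178, 193.50329733],
       [  0.        ,   0.        ,   1.        ]]), 'origin': array([ 355.51702473, -591.19646146,  746.83937539]), 'attitude': array([ 0.91121808, -0.10350211,  0.05602861, -0.39475273])}
wrist {'K': array([[326.80446559,   0.        , 252.4912525 ],
       [  0.        , 326.80446559, 194.17351041],
       [  0.        ,   0.        ,   1.        ]]), 'hand_eye': array([[ 1.02758412e-03, -9.65753629e-01, -2.59458806e-01,
         6.48813008e+01],
       [ 9.99999235e-01,  1.17087617e-03, -3.97730108e-04,
         2.03612259e-01],
       [ 6.87903427e-04, -2.59458199e-01,  9.65754094e-01,
        -1.43232546e+02],
       [ 0.00000000e+00,  0.00000000e+00,  0.00000000e+00,
         1.00000000e+00]])}
18.700000000000003 0.15
```

View pics/scene0.png

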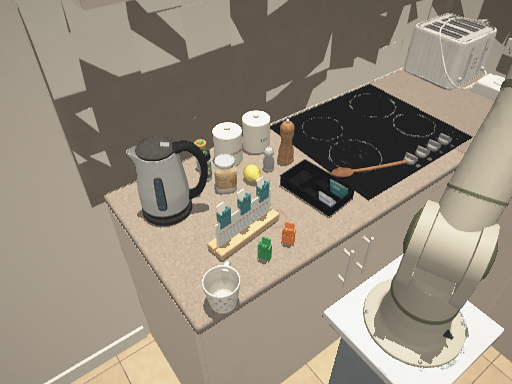

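View pics/side0.png

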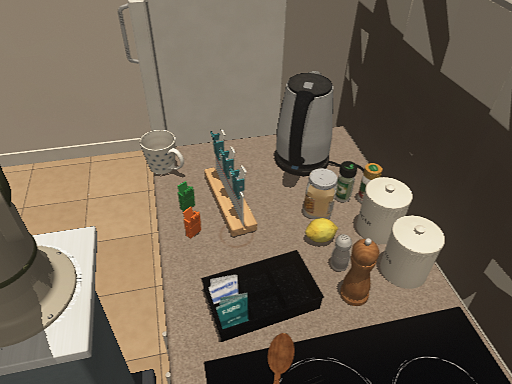

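View pics/wrist0.png

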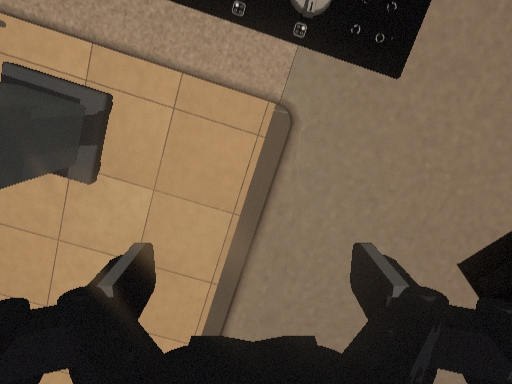

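Scene view: teal clips on the card at (224,215), (244,201) and (263,188). Look-alikes stand on the counter, green at (265,249) and orange at (289,233). The tray is at (317,186) and the mug at (221,288). The wanted clips are the three on the card. Next I'll crop closer.

```bash
cat > h.py <<'E'
import numpy as np,cv2
from scipy.spatial.transform import Rotation as R
from scipy.optimize import least_squares
from plant import telemetry, cams, arm
def cam(n,st=None):
    m=cams.camera_model(n)
    if 'origin' in m: return m['K'],R.from_quat(m['attitude']).as_matrix(),np.array(m['origin'])
    st=st or telemetry.get_state(); H=m['hand_eye']; Rt=R.from_quat(st['eef_rot']).as_matrix()
    return m['K'],Rt@H[:3,:3],st['tool_pos']+Rt@H[:3,3]
def ray(c,p):
    K,Rc,o=c; d=Rc@np.linalg.inv(K)@[p[0],p[1],1]; return o,d/np.linalg.norm(d)
def proj(c,X):
    K,Rc,o=c; q=(np.atleast_2d(X)-o)@Rc; q=q@K.T; return q[:,:2]/q[:,2:]
def atz(c,p,z):
    o,d=ray(c,p); return o+d*(z-o[2])/d[2]
def tri(cps):
    A=np.zeros((3,3));b=np.zeros(3)
    for c,p in cps:
        o,d=ray(c,p);M=np.eye(3)-np.outer(d,d);A+=M;b+=M@o
    return np.linalg.solve(A,b)
def crop(im,x0,y0,x1,y1,f,name):
    cv2.imwrite(name,cv2.resize(im[y0:y1,x0:x1],None,fx=f,fy=f,interpolation=cv2.INTER_CUBIC))
E
python3 - <<'E'
from h import *
print(cam('scene')[1],cam('side')[1])
a=cv2.imread('pics/scene0.png');b=cv2.imread('pics/side0.png')
crop(a,200,170,300,270,6,'pics/sc1.png');crop(a,270,150,360,220,8,'pics/sc2.png')
crop(b,195,120,265,240,5,'pics/si1.png');crop(b,195,240,330,340,5,'pics/si2.png')
E
```

```text
[[-0.59629595 -0.54297529  0.5912774 ]
 [-0.8027639   0.40435351 -0.43825605]
 [-0.00112289 -0.73598646 -0.67699533]] [[ 0.97229622 -0.14439109  0.18382404]
 [-0.23286087 -0.66691518  0.7078135 ]
 [ 0.02039308 -0.73100982 -0.68206215]]
```

View pics/sc1.png

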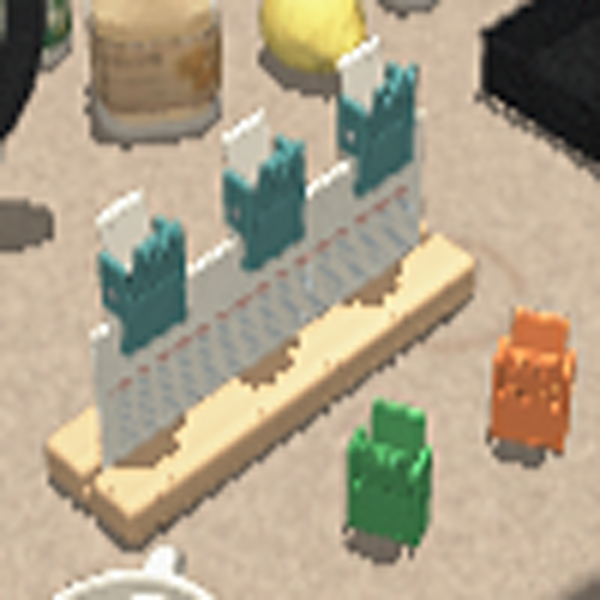

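View pics/si1.png

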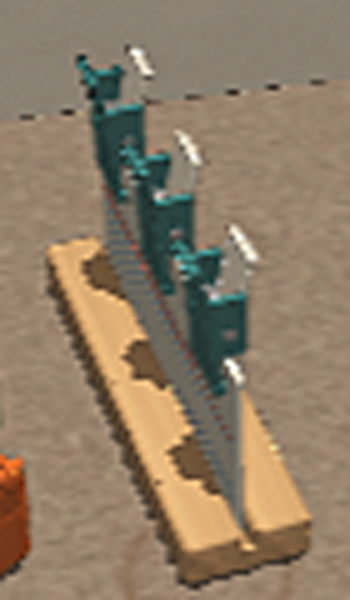

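View pics/sc2.png

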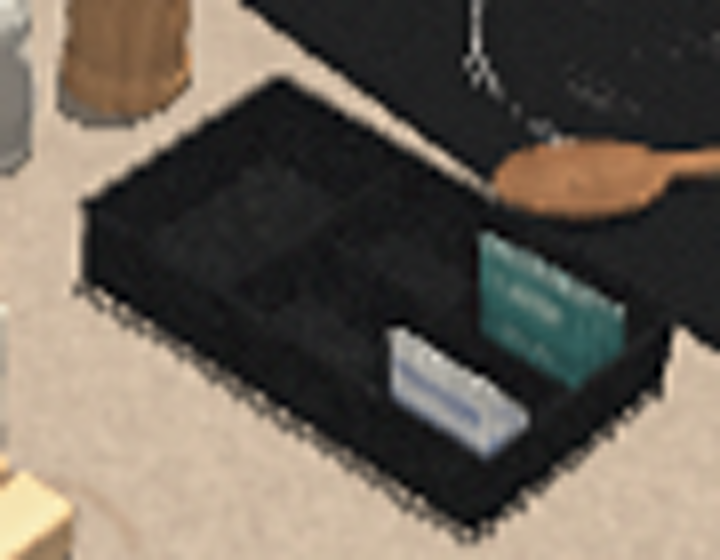

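View pics/si2.png

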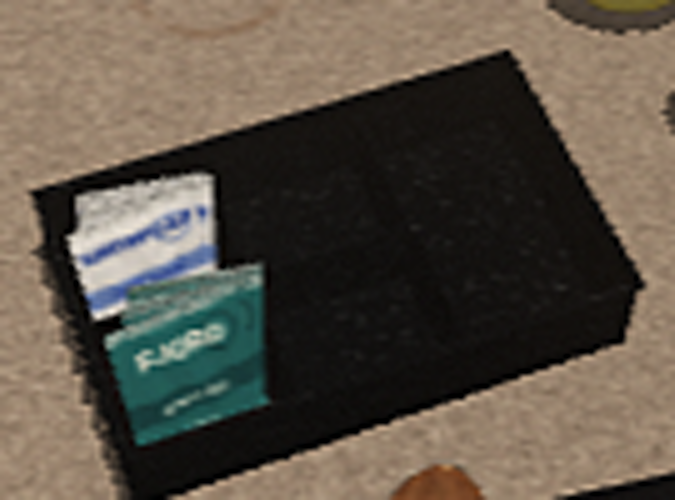

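Run:
```python
from h import *
np.set_printoptions(precision=1,suppress=True)
sc=cam('scene');si=cam('side')
S=lambda x,y:(200+x/6-.4,170+y/6-.4)
D=lambda x,y:(195+x/5-.4,120+y/5-.4)
S2=lambda x,y:(270+x/8-.4,150+y/8-.4)
D2=lambda x,y:(195+x/5-.4,240+y/5-.4)
print('card near/far scene',atz(sc,S(97,328),115),atz(sc,S(420,113),115),'side',atz(si,D(236,362),115))
print('tri far',tri([(sc,S(420,113)),(si,D(236,362))]))
print('block top scene: L,Lfront,Rback,R', [atz(sc,S(*p),29) for p in [(47,445),(130,515),(420,230),(475,268)]])
print('block top side', [atz(si,D(*p),29) for p in [(47,250),(183,550),(310,522)]])
print('clips bottom mid teal sc', [atz(sc,S(*p),95) for p in [(153,335),(272,253),(385,178)]])
# cheeks lower corners z=pivot-? ; cream tail tip z=131+35=166
print('cream tip sc',[atz(sc,S(*p),166) for p in [(121,205),(243,125),(360,48)]])
print('cream tip si',[atz(si,D(*p),166) for p in [(140,60),(188,147),(243,245)]])
print('teal tip sc',[atz(sc,S(*p),166) for p in [(168,225),(288,145),(400,70)]])
print('teal tip si',[atz(si,D(*p),166) for p in [(100,72),(150,157),(200,255)]])
print('tray sc', [atz(sc,S2(*p),43) for p in [(85,203),(283,77),(672,335),(485,480)]])
print('tray si', [atz(si,D2(*p),43) for p in [(32,190),(510,52),(642,285)]])
```

```text
card near/far scene [461.7 265.9 115. ] [488.   65.1 115. ] side [490.3  77.1 115. ]
tri far [486.6  68.9 120.6]
block top scene: L,Lfront,Rback,R [array([484., 286.,  29.]), array([426.3, 277.6,  29. ]), array([492.3,  59.7,  29. ]), array([454.7,  54.2,  29. ])]
block top side [array([429.1, 274.1,  29. ]), array([459.4,  50.1,  29. ]), array([519.8,  54.6,  29. ])]
clips bottom mid teal sc [array([459.6, 239. ,  95. ]), array([469.8, 166.1,  95. ]), array([478.6,  93.3,  95. ])]
cream tip sc [array([474.7, 241.2, 166. ]), array([485.3, 169.3, 166. ]), array([496.3,  95.3, 166. ])]
cream tip si [array([478. , 239.7, 166. ]), array([487.4, 167.8, 166. ]), array([497.4,  94.8, 166. ])]
teal tip sc [array([452.3, 231.7, 166. ]), array([462.5, 160.8, 166. ]), array([472.9,  89.9, 166. ])]
teal tip si [array([457.8, 233.8, 166. ]), array([469.3, 164.1, 166. ]), array([478.1,  92.1, 166. ])]
tray sc [array([580.9, -53. ,  43. ]), array([ 595. , -172.9,   43. ]), array([ 382.2, -186.5,   43. ]), array([367.8, -72. ,  43. ])]
tray si [array([374.4, -76.3,  43. ]), array([582.8, -50. ,  43. ]), array([ 598.6, -172.2,   43. ])]
```

Three clips sit on the card line, with a card yaw of about 7.8°, at roughly (466,238), (477,166) and (487,93). The crop confirms the teal and cream pattern. The tray's large compartment is centred near (550,-115). I'm heading to the nearest clip with the fingers part closed, to clear its neighbours.

>>> {"method": "apply_moves", "body": {"translation": [[0.8,1,0.2],[0.8,1,0.2],[0.8,1,0.2],[0.8,1,0.2],[0.8,1,0.2],[0.8,1,0.2],[0.8,1,0.2],[0.8,1,0.2],[0.8,1,0.2],[0.8,1,0],[0.8,1,0],[0,1,0]], "delta_rot": [[0,0,-0.05],[0,0,-0.05],[0,0,0],[0,0,0],[0,0,0],[0,0,0],[0,0,0],[0,0,0],[0,0,0],[0,0,0],[0,0,0],[0,0,0]], "claw": [0.22,0.22,0.22,0.22,0.22,0.22,0.22,0.22,0.22,0.22,0.22,0.22]}}

```text
t: 1.65
tool_pos: [486.9, -319.4, 282.8]
eef_rot: [0.998, 0.07, -0.002, -0.003]
wrist_force: [0.1, 0.2, 0.9]
opening: 52.2
```

>>> {"method": "apply_moves", "body": {"translation": [[0,1,0],[0,1,0],[0,1,0],[0,1,0],[0,1,0],[0,1,0],[0,1,0],[0,1,0],[0,1,0],[0,1,0],[0,1,0],[0,1,0]], "delta_rot": [[0,0,0],[0,0,0],[0,0,0],[0,0,0],[0,0,0],[0,0,0],[0,0,0],[0,0,0],[0,0,0],[0,0,0],[0,0,0],[0,0,0]], "claw": [0.22,0.22,0.22,0.22,0.22,0.22,0.22,0.22,0.22,0.22,0.22,0.22]}}

```text
t: 3.15
tool_pos: [485.0, 53.1, 281.6]
eef_rot: [0.998, 0.07, -0.003, -0.003]
wrist_force: [-0.3, 0.1, -0.3]
opening: 51.9
```

>>> {"method": "apply_moves", "body": {"translation": [[0,1,-0.4],[0,0.8,-0.6],[0,0,-0.8],[0,0,0]], "delta_rot": [[0,0,0],[0,0,0],[0,0,0],[0,0,0]], "claw": [0.22,0.22,0.22,0.22]}}

```text
t: 3.65
tool_pos: [484.6, 111.7, 226.6]
eef_rot: [0.997, 0.072, -0.002, -0.003]
wrist_force: [-0.1, -0.5, -0.0]
opening: 52.0
```

Run:
```python
from h import *
np.set_printoptions(precision=3,suppress=True)
s=telemetry.get_state()
im=cams.capture('wrist');cv2.imwrite('pics/w1.png',im[:,:,::-1])
c=cam('wrist',s)
print(s['t'],s['tool_pos'],s['eef_rot'],s['wrist_force'],s['opening'])
print(proj(c,[[487,93,131],[477,165.5,131],[466,237.5,131],[487,93,115]]))
```

```text
3.65 [484.582 111.714 226.579] [ 0.997  0.072 -0.002 -0.003] [-0.064 -0.494 -0.022] 52.01484585859856
[[278.037 195.076]
 [181.446 194.122]
 [ 85.799 194.521]
 [276.688 189.781]]
```

View pics/w1.png

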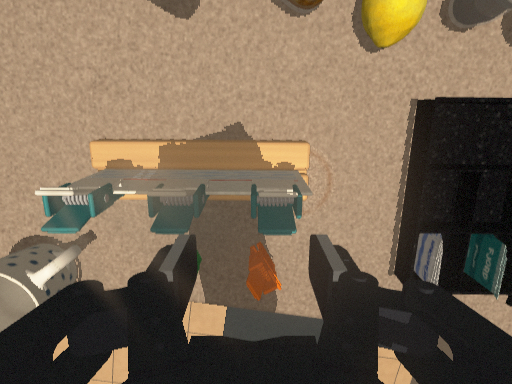

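Run:
```python
from h import *
a=cv2.imread('pics/w1.png')
crop(a,30,150,330,250,2.6,'pics/w1c.png')
crop(a,235,165,325,245,8,'pics/w1d.png')
```

```text
(no output)
```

View pics/w1c.png

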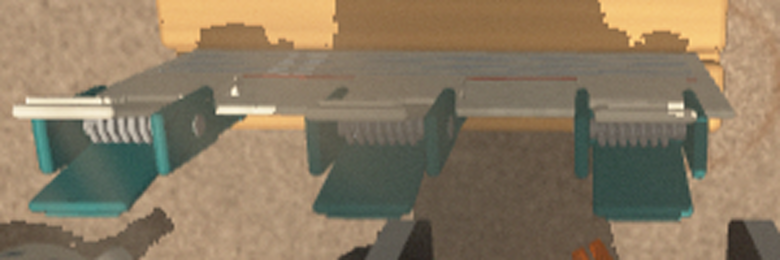

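View pics/w1d.png

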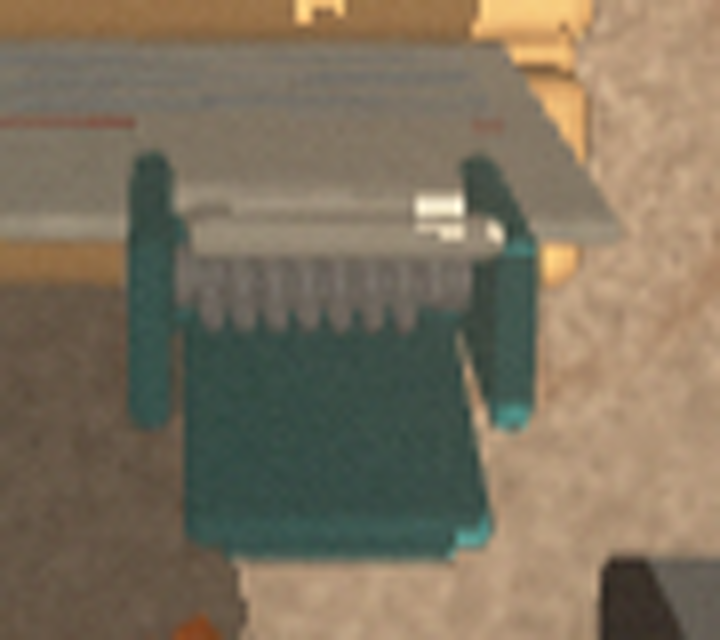

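Run:
```python
from h import *
np.set_printoptions(precision=1,suppress=True)
s=telemetry.get_state(); c=cam('wrist',s)
# yaw of tool y
Rt=R.from_quat(s['eef_rot']).as_matrix();print(Rt, s['t'])
f=lambda x,y:(235+x/8-.4,165+y/8-.4)
g=lambda x,y:(30+x/2.6-.3,150+y/2.6-.3)
print('card corner',atz(c,f(620,228),115),'edge left of clip',atz(c,f(60,228),115),atz(c,g(240,110),115))
print('cheek R outer top',atz(c,f(535,330),151),'L',atz(c,f(130,330),151))
print('cheek tops front',atz(c,f(515,425),151),'back',atz(c,f(520,240),151))
print('mid cheeks', atz(c,g(318,140),151),atz(c,g(449,135),151))
print('left cheeks', atz(c,g(40,140),151),atz(c,g(163,140),151))
```

```text
[[ 1.   0.1 -0. ]
 [ 0.1 -1.   0. ]
 [-0.  -0.  -1. ]] 3.7
card corner [489.1  64.4 115. ] edge left of clip [480.8 120.5 115. ] [467.4 217.  115. ]
cheek R outer top [487.4  77.9 151. ] L [482.2 113.  151. ]
cheek tops front [478.5  78.  151. ] back [495.3  80.7 151. ]
mid cheeks [473.7 182.1 151. ] [480.3 147.1 151. ]
left cheeks [462.5 256.9 151. ] [467.5 223.7 151. ]
```

>>> {"method": "apply_moves", "body": {"translation": [[0,-0.5,-0.5],[0,0,-0.6],[0,0,0],[0,0,0]], "delta_rot": [[0,0,0],[0,0,0],[0,0,0],[0,0,0]], "claw": [0.22,0.22,0.22,0.22]}}

```text
t: 4.2
tool_pos: [487.6, 95.8, 198.1]
eef_rot: [0.997, 0.071, 0.001, -0.004]
wrist_force: [0.0, -0.6, -0.4]
opening: 52.2
```

Run:
```python
from h import *
np.set_printoptions(precision=3,suppress=True)
s=telemetry.get_state()
im=cams.capture('wrist')[:,:,::-1].copy();cv2.imwrite('pics/w2.png',im)
crop(im,140,150,400,330,3,'pics/w2c.png')
print(s['t'],s['tool_pos'],s['eef_rot'],s['wrist_force'],s['opening'])
print(proj(cam('wrist',s),[[485,95,131],[485,95,151],[485,95,115]]))
```

```text
4.2 [487.648  95.839 198.134] [ 0.997  0.071  0.001 -0.004] [ 0.002 -0.622 -0.362] 52.23622710219588
[[253.601 210.413]
 [253.438 220.284]
 [253.712 203.68 ]]
```

View pics/w2c.png

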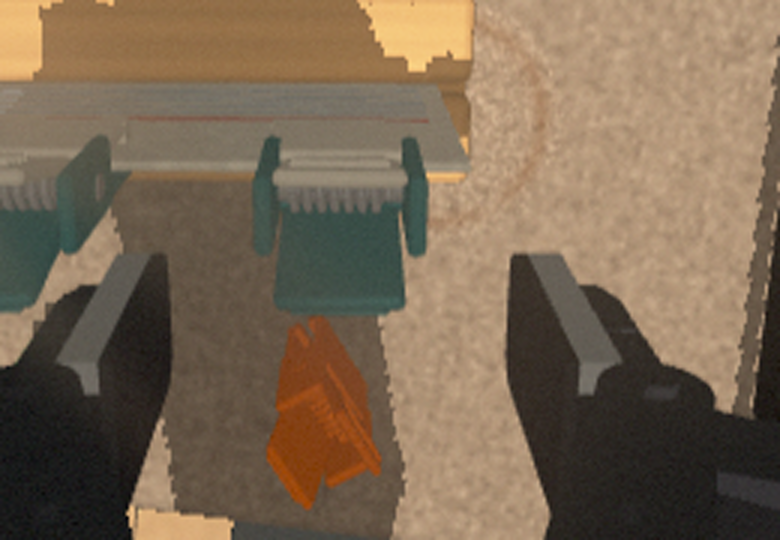

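The fingers and clip share a centre column (253), so y is aligned. Descending.

>>> {"method": "apply_moves", "body": {"translation": [[-0.08,0,-0.9],[0,0,-0.8],[0,0,-0.4],[0,0,0]], "delta_rot": [[0,0,0],[0,0,0],[0,0,0],[0,0,0]], "claw": [0.22,0.22,0.22,0.22]}}

```text
t: 4.75
tool_pos: [487.6, 96.6, 137.2]
eef_rot: [0.997, 0.071, 0.005, -0.005]
wrist_force: [0.2, -0.8, -0.1]
opening: 51.7
```

>>> {"method": "apply_moves", "body": {"translation": [[-0.1,-0.03,-0.2],[-0.05,0,-0.05],[0,0,0]], "delta_rot": [[0,0,0],[0,0,0],[0,0,0]], "claw": [0.22,0.22,0.22]}}

```text
t: 5.12
tool_pos: [483.6, 95.8, 130.8]
eef_rot: [0.997, 0.071, 0.006, -0.005]
wrist_force: [-0.1, 0.3, 0.8]
opening: 51.9
```

Run:
```python
from h import *
np.set_printoptions(precision=3,suppress=True)
s=telemetry.get_state()
im=cams.capture('wrist')[:,:,::-1].copy();cv2.imwrite('pics/w3.png',im)
crop(im,140,190,400,370,3,'pics/w3c.png')
print(s['t'],s['tool_pos'],s['eef_rot'],s['wrist_force'],s['opening'])
print(R.from_quat(s['eef_rot']).as_matrix()[:,2])
print(proj(cam('wrist',s),[[485,95,131],[485,95,151],[485,95,115]]))
```

```text
5.125 [483.584  95.832 130.83 ] [ 0.997  0.071  0.006 -0.005] [-0.055  0.316  0.757] 51.89159461015153
[ 0.011  0.01  -1.   ]
[[254.103 245.56 ]
 [253.886 264.868]
 [254.241 233.279]]
```

View pics/w3c.png

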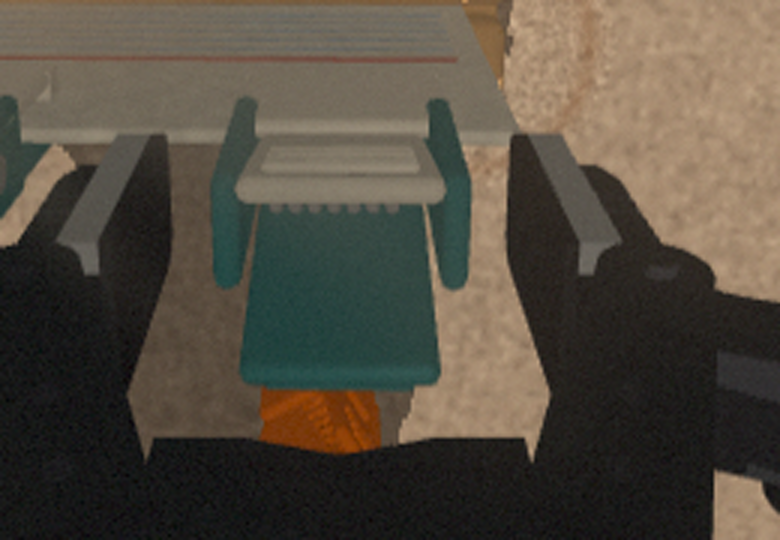

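>>> {"method": "apply_moves", "body": {"translation": [[0,0,0],[0,0,0],[0,0,0]], "delta_rot": [[0,0,0],[0,0,0],[0,0,0]], "claw": [-0.1,-0.3,-0.3]}}

```text
t: 5.55
tool_pos: [483.9, 95.7, 131.4]
eef_rot: [0.997, 0.071, 0.006, -0.005]
wrist_force: [1.2, 0.8, -2.7]
opening: 34.5
```

Run:
```python
from h import *
np.set_printoptions(precision=3,suppress=True)
s=telemetry.get_state()
print(s['t'],s['tool_pos'],s['eef_rot'],s['wrist_force'],s['opening'])
```

```text
5.55 [483.916  95.717 131.433] [ 0.997  0.071  0.006 -0.005] [ 1.192  0.782 -2.656] 34.51477862969839
```

>>> {"method": "apply_moves", "body": {"translation": [[0,0,0.01],[0,0,0.01]], "delta_rot": [[0,0,0],[0,0,0]], "claw": [-0.3,-0.3]}}

```text
t: 5.8
tool_pos: [483.8, 95.7, 131.5]
eef_rot: [0.997, 0.071, 0.006, -0.005]
wrist_force: [1.2, -0.6, -7.7]
opening: 34.5
```

Pull is about 7–8 N with under 0.1 mm of motion, so this clip is sound. Easing off and releasing.

>>> {"method": "apply_moves", "body": {"translation": [[0,0,-0.01],[0,0,0],[0,0,0],[0,0,0]], "delta_rot": [[0,0,0],[0,0,0],[0,0,0],[0,0,0]], "claw": [-0.3,0.22,0.22,0.22]}}

```text
t: 6.3
tool_pos: [484.1, 95.9, 131.7]
eef_rot: [0.997, 0.071, 0.007, -0.005]
wrist_force: [0.3, -0.1, 0.3]
opening: 51.9
```

>>> {"method": "apply_moves", "body": {"translation": [[0,0,1],[0,0,1],[-0.17,1,0.1],[-0.16,1,0],[0,0.4,-0.3],[0,0,0],[0,0,0]], "delta_rot": [[0,0,0],[0,0,0],[-0.006,0.007,0],[0,0,0],[0,0,0],[0,0,0],[0,0,0]], "claw": [0.22,0.22,0.22,0.22,0.22,0.22,0.22]}}

```text
t: 7.18
tool_pos: [474.0, 167.5, 186.9]
eef_rot: [0.998, 0.069, 0.0, 0.0]
wrist_force: [0.3, -0.7, -1.0]
opening: 52.2
```

```bash
cat > look.py <<'E'
import sys
from h import *
np.set_printoptions(precision=3,suppress=True)
n=sys.argv[1]; b=list(map(int,sys.argv[2:6]))
s=telemetry.get_state()
im=cams.capture('wrist')[:,:,::-1].copy();cv2.imwrite(f'pics/{n}.png',im)
crop(im,*b,3,f'pics/{n}c.png')
print(s['t'],s['tool_pos'],s['eef_rot'],s['wrist_force'],s['opening'],R.from_quat(s['eef_rot']).as_matrix()[:,2])
E
python3 look.py w4 140 150 400 330
```

```text
7.175 [473.978 167.549 186.872] [0.998 0.069 0.    0.   ] [ 0.327 -0.697 -1.009] 52.15142263264538 [ 0. -0. -1.]
```

View pics/w4c.png

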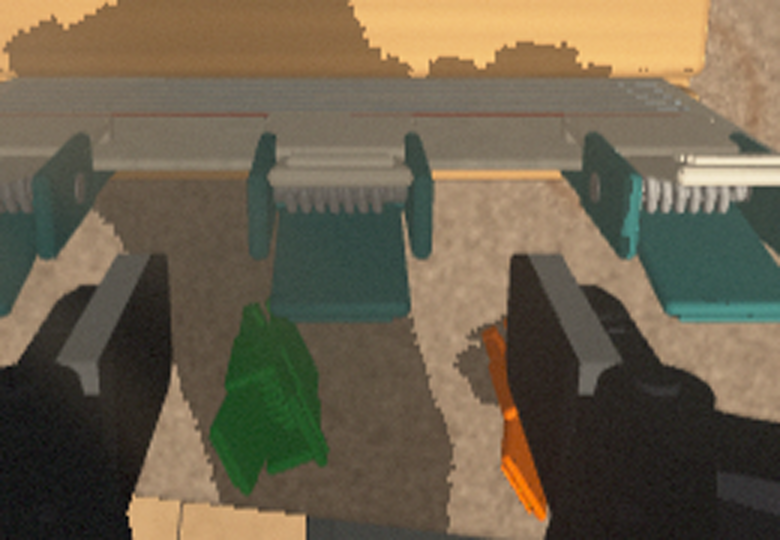

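Middle clip: centred at column 340 of the crop, fingers 339. Descending.

>>> {"method": "apply_moves", "body": {"translation": [[0,-0.01,-0.8],[0,0,-0.7],[0,0,-0.35],[0,0,0],[0,0,0]], "delta_rot": [[0,0,0],[0,0,0],[0,0,0],[0,0,0],[0,0,0]], "claw": [0.22,0.22,0.22,0.22,0.22]}}

```text
t: 7.85
tool_pos: [475.4, 163.4, 130.8]
eef_rot: [0.998, 0.066, 0.001, 0.001]
wrist_force: [0.3, 0.5, -0.9]
opening: 52.0
```

```bash
python3 look.py w5 140 190 400 370
```

```text
7.85 [475.407 163.369 130.807] [0.998 0.066 0.001 0.001] [ 0.317  0.532 -0.875] 52.034386240601904 [ 0.002 -0.001 -1.   ]
```

View pics/w5c.png

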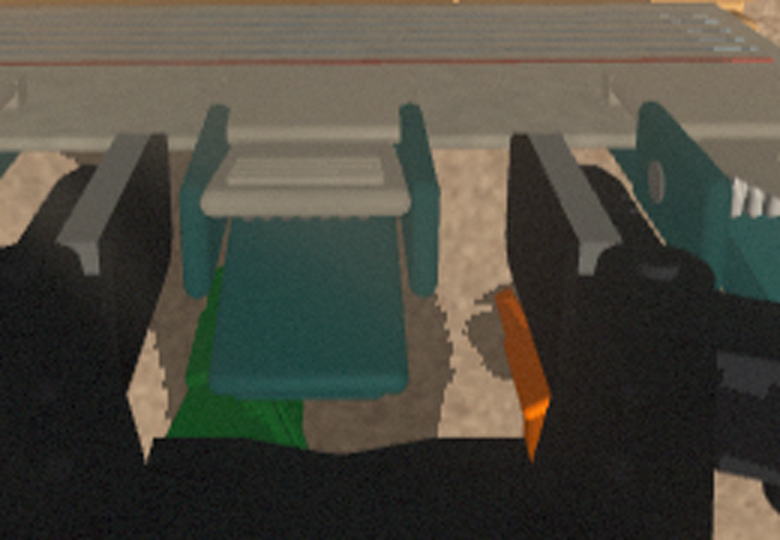

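>>> {"method": "apply_moves", "body": {"translation": [[-0.02,0.13,0],[0,0,0],[0,0,0]], "delta_rot": [[0,0,0.007],[0,0,0],[0,0,0]], "claw": [0.22,0.22,0.22]}}

```text
t: 8.28
tool_pos: [475.3, 168.0, 132.1]
eef_rot: [0.997, 0.072, 0.002, 0.0]
wrist_force: [0.7, 0.7, -0.1]
opening: 52.6
```

```bash
python3 look.py w6 140 190 400 370
```

```text
8.275 [475.31  167.983 132.087] [0.997 0.072 0.002 0.   ] [ 0.72   0.71  -0.143] 52.63509061748545 [ 0.004  0.    -1.   ]
```

View pics/w6c.png

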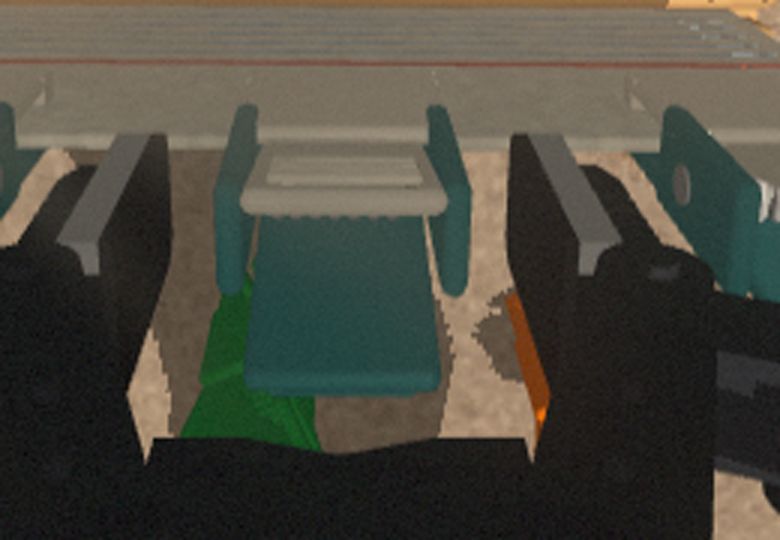

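>>> {"method": "apply_moves", "body": {"translation": [[0,-0.017,-0.03],[0,0,0],[0,0,0],[0,0,0]], "delta_rot": [[0,0,0],[0,0,0],[0,0,0],[0,0,0]], "claw": [0.22,-0.1,-0.3,-0.3]}}

```text
t: 8.82
tool_pos: [475.4, 167.5, 131.4]
eef_rot: [0.997, 0.072, 0.002, -0.0]
wrist_force: [-0.7, 0.1, -0.4]
opening: 34.7
```

>>> {"method": "apply_moves", "body": {"translation": [[0,0,0.005]], "delta_rot": [[0,0,0]], "claw": [-0.3]}}

```text
t: 8.95
tool_pos: [475.3, 167.5, 131.5]
eef_rot: [0.997, 0.072, 0.002, -0.0]
wrist_force: [0.7, 0.0, -1.0]
opening: 34.8
```

>>> {"method": "apply_moves", "body": {"translation": [[0,0,0.01],[0,0,0.01]], "delta_rot": [[0,0,0],[0,0,0]], "claw": [-0.3,-0.3]}}

```text
t: 9.2
tool_pos: [475.3, 167.4, 131.7]
eef_rot: [0.997, 0.072, 0.002, 0.0]
wrist_force: [0.8, 0.8, -1.9]
opening: 34.7
```

>>> {"method": "apply_moves", "body": {"translation": [[0,0,0.012],[0,0,0.012]], "delta_rot": [[0,0,0],[0,0,0]], "claw": [-0.3,-0.3]}}

```text
t: 9.45
tool_pos: [475.3, 167.4, 132.3]
eef_rot: [0.997, 0.072, 0.002, 0.0]
wrist_force: [0.4, 0.4, -2.4]
opening: 34.9
```

>>> {"method": "apply_moves", "body": {"translation": [[0,0,0.02],[0,0,0.02]], "delta_rot": [[0,0,0],[0,0,0]], "claw": [-0.3,-0.3]}}

```text
t: 9.7
tool_pos: [475.3, 167.3, 133.6]
eef_rot: [0.997, 0.072, 0.002, 0.0]
wrist_force: [0.1, 0.2, -2.9]
opening: 34.3
```

The middle clip slid 2 mm at under 3 N, so it is the slack one. Drawing it off.

>>> {"method": "apply_moves", "body": {"translation": [[0,0,0.2],[0,0,0.3],[0,0,0.4],[0,0,0.6],[0,0,0.8],[0,0,0.8],[0,0,0.3],[0,0,0]], "delta_rot": [[0,0,0],[0,0,0],[0,0,0],[0,0,0],[0,0,0],[0,0,0],[0,0,0],[0,0,0]], "claw": [-0.3,-0.3,-0.3,-0.3,-0.3,-0.3,-0.3,-0.3]}}

```text
t: 10.7
tool_pos: [474.3, 167.1, 243.4]
eef_rot: [0.997, 0.072, 0.003, -0.0]
wrist_force: [0.0, 1.0, -0.3]
opening: 34.4
```

```bash
python3 look.py w7 140 190 400 370
python3 - <<'E'
from h import *
im=cams.capture('scene')[:,:,::-1].copy();crop(im,190,120,310,270,4,'pics/s7.png')
im=cams.capture('side')[:,:,::-1].copy();crop(im,170,80,330,340,2.3,'pics/d7.png')
E
```

```text
10.7 [474.347 167.07  243.421] [ 0.997  0.072  0.003 -0.   ] [ 0.027  1.046 -0.308] 34.35944955580861 [ 0.005  0.001 -1.   ]
```

View pics/w7c.png

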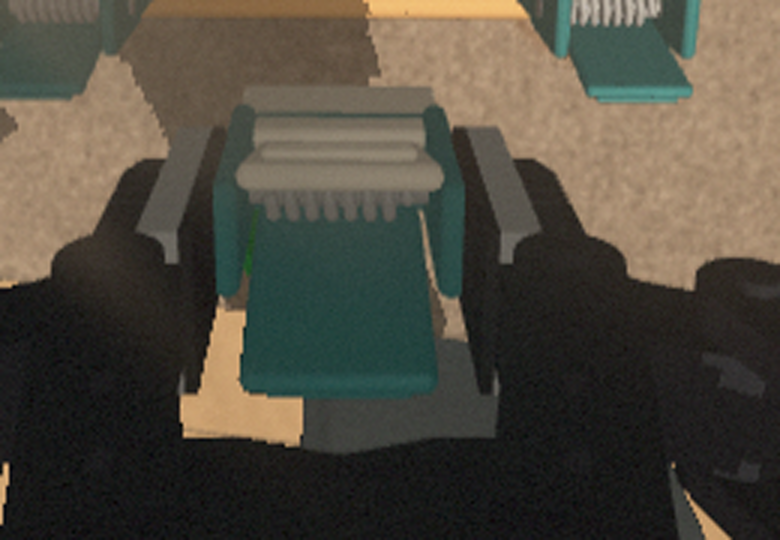

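View pics/s7.png

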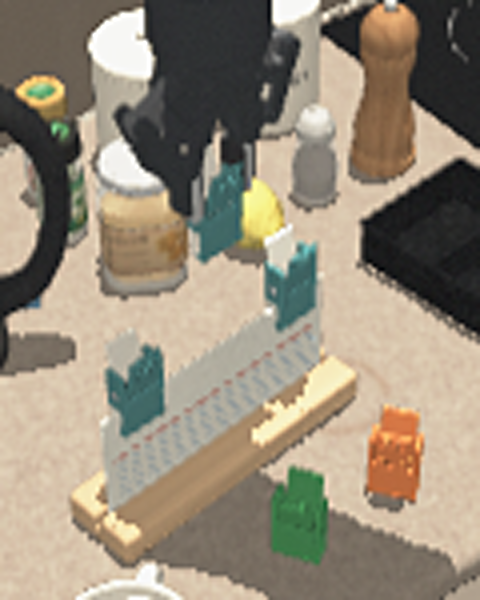

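View pics/d7.png

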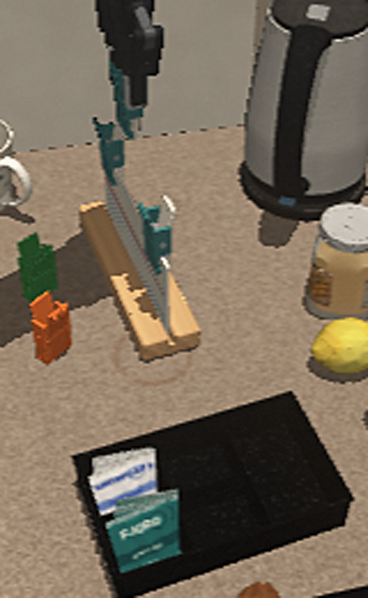

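The clip is in the gripper and clear of the card; the other two clips are still seated. Carrying it to the tray with a quarter turn, so its length will lie along the 114 mm side.

>>> {"method": "apply_moves", "body": {"translation": [[0.2,-0.9,0],[0.2,-0.9,0],[0.2,-0.9,0],[0.2,-0.9,0],[0.2,-0.9,0],[0.2,-0.9,0],[0.2,-0.9,0],[0.2,-0.9,0],[0.2,-0.9,0],[0,0,0],[0,0,0]], "delta_rot": [[0,0,0.11],[0,0,0.11],[0,0,0.11],[0,0,0.11],[0,0,0.11],[0,0,0.11],[0,0,0.11],[0,0,0.11],[0,0,0.1],[0,0,0],[0,0,0]], "claw": [-0.3,-0.3,-0.3,-0.3,-0.3,-0.3,-0.3,-0.3,-0.3,-0.3,-0.3]}}

```text
t: 12.22
tool_pos: [524.3, -82.7, 231.2]
eef_rot: [0.646, 0.763, -0.006, -0.004]
wrist_force: [0.3, -0.1, -0.2]
opening: 34.7
```

```bash
python3 look.py w8 140 190 400 370
python3 - <<'E'
from h import *
np.set_printoptions(precision=3,suppress=True)
s=telemetry.get_state();print(s['joints'],R.from_quat(s['eef_rot']).as_matrix())
print('mill base',atz(cam('scene'),(287,163),0),'spoon',atz(cam('scene'),(345,173),15))
E
```

```text
12.225 [524.294 -82.749 231.183] [ 0.646  0.763 -0.006 -0.004] [ 0.329 -0.083 -0.25 ] 34.65446756339514 [-0.014 -0.003 -1.   ]
[ 0.413  0.412 -0.498  2.012  0.274  0.797 -0.079] [[-0.166  0.986 -0.014]
 [ 0.986  0.166 -0.004]
 [-0.001 -0.015 -1.   ]]
mill base [ 655.964 -146.678    0.   ] spoon [ 483.019 -256.933   15.   ]
```

View pics/w8.png

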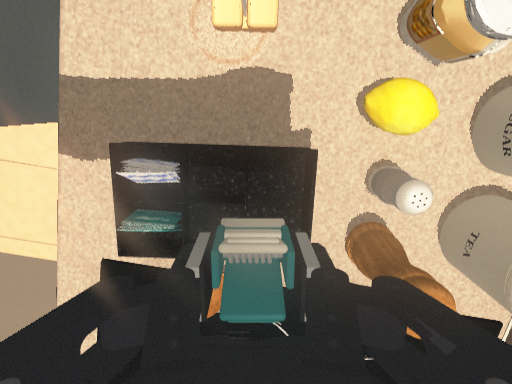

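Run:
```python
from h import *
np.set_printoptions(precision=1,suppress=True)
im=cv2.imread('pics/w8.png')
im2=np.clip(im.astype(float)*3,0,255).astype(np.uint8)
crop(im2,90,130,340,290,3,'pics/w8b.png')
c=cam('wrist')
A=atz(c,(317,150),43);D=atz(c,(109,142.5),43)
print(A,D,np.degrees(np.arctan2(*(A-D)[[1,0]])),np.linalg.norm(A-D))
```

```text
[581.4 -50.1  43. ] [372.5 -78.2  43. ] 7.6608705026890345 210.79474344638268
```

View pics/w8b.png

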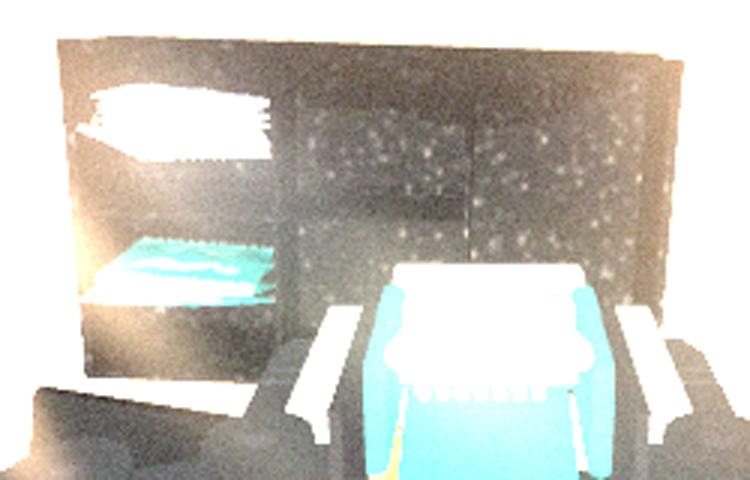

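>>> {"method": "apply_moves", "body": {"translation": [[0.45,-0.45,0],[0.4,-0.45,0],[0,0,-0.5],[0,0,-0.5],[0,0,-0.5],[0,0,0],[0,0,0],[0,0,0]], "delta_rot": [[0,0,-0.028],[0.1,0.012,0],[0.1,0.012,0],[0.1,0.012,0],[0.1,0.012,0],[0.1,0.012,0],[0,0,0],[0,0,0]], "claw": [-0.3,-0.3,-0.3,-0.3,-0.3,-0.3,-0.3,-0.3]}}

```text
t: 13.28
tool_pos: [559.7, -109.4, 185.3]
eef_rot: [0.611, 0.687, 0.261, -0.294]
wrist_force: [0.2, 0.9, -0.6]
opening: 34.9
```

```bash
cat > l3.py <<'E'
import sys
from h import *
np.set_printoptions(precision=3,suppress=True)
n=sys.argv[1]
s=telemetry.get_state();print(s['t'],s['tool_pos'],s['wrist_force'],s['opening'],s['joints']);Rm=R.from_quat(s['eef_rot']).as_matrix();print(Rm, 'tilt',np.degrees(np.arccos(-Rm[2,2])))
w=cams.capture('wrist')[:,:,::-1];a=cams.capture('scene')[:,:,::-1];b=cams.capture('side')[:,:,::-1]
w=cv2.resize(w,(400,300))
a=cv2.resize(a[100:250,230:400],(400,353));b=cv2.resize(b[190:370,170:370],(400,360))
o=np.zeros((600,800,3),np.uint8);o[:300,:400]=w;o[:353,400:]=a;o[240+0:600,:400]=b
cv2.imwrite(f'pics/{n}.png',o)
E
python3 l3.py q1
```

```text
13.275 [ 559.698 -109.39   185.267] [ 0.247  0.943 -0.607] 34.918460286706015 [ 0.917  0.843 -0.786  1.779 -0.222  1.028  0.498]
[[-0.08   0.993 -0.086]
 [ 0.686  0.118  0.718]
 [ 0.723 -0.001 -0.691]] tilt 46.320955035250904
```

View pics/q1.png

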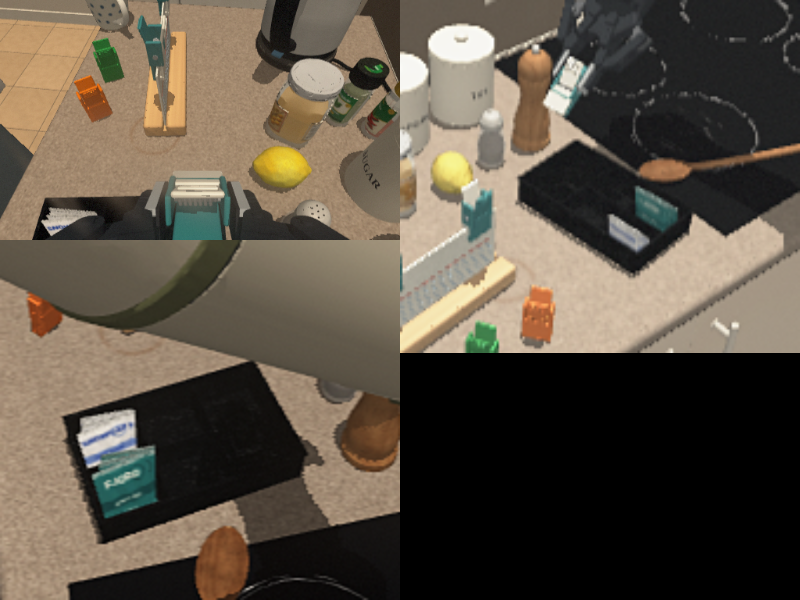

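>>> {"method": "apply_moves", "body": {"translation": [[-0.15,0,-0.6],[-0.15,0,-0.8],[0,0,-0.8],[0,0,-0.8],[0,0,-0.5],[0,0,0],[0,0,0]], "delta_rot": [[0,0,0],[0,0,0],[0,0,0],[0,0,0],[0,0,0],[0,0,0],[0,0,0]], "claw": [-0.3,-0.3,-0.3,-0.3,-0.3,-0.3,-0.3]}}

```text
t: 14.3
tool_pos: [550.1, -106.2, 76.5]
eef_rot: [0.609, 0.691, 0.258, -0.292]
wrist_force: [-1.1, -0.6, -0.3]
opening: 34.2
```

```bash
python3 l3.py q2
python3 - <<'E'
from h import *
w=cams.capture('wrist')[:,:,::-1]
w=np.clip(w.astype(float)*2,0,255).astype(np.uint8); crop(w,60,200,440,384,2,'pics/w9.png')
a=cams.capture('scene')[:,:,::-1];a=np.clip(a.astype(float)*2,0,255).astype(np.uint8);crop(a,265,140,365,220,7,'pics/s9.png')
E
```

```text
14.3 [ 550.128 -106.169   76.529] [-1.052 -0.551 -0.298] 34.23264848764016 [ 0.89   0.977 -0.736  1.835 -0.161  0.866  0.556]
[[-0.088  0.992 -0.088]
 [ 0.691  0.125  0.712]
 [ 0.718  0.002 -0.696]] tilt 45.86189635112131
```

View pics/w9.png

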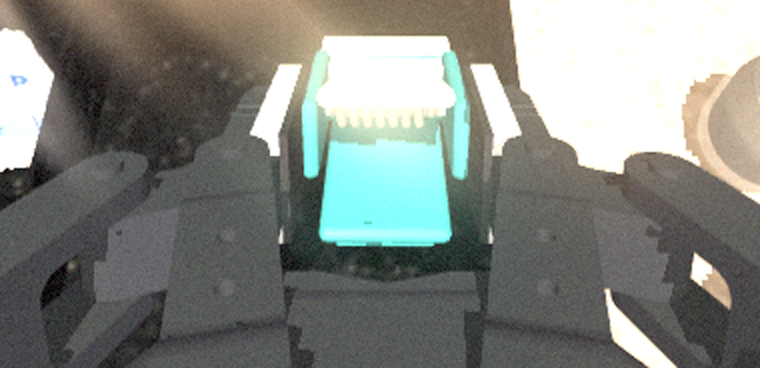

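View pics/s9.png

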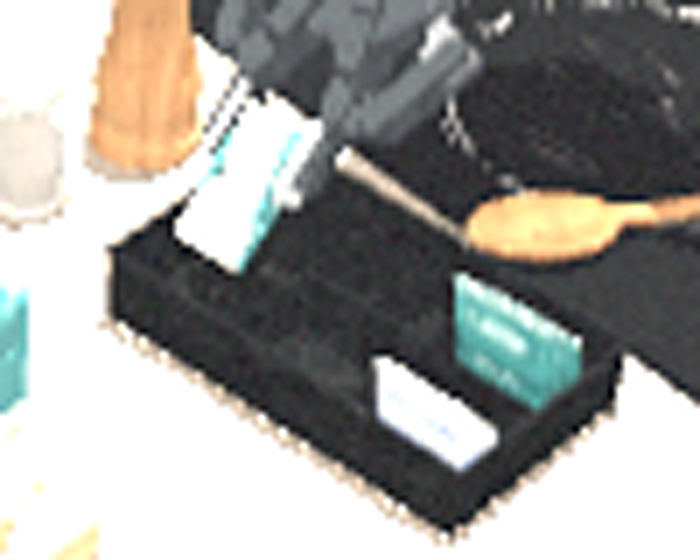

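View pics/q2.png

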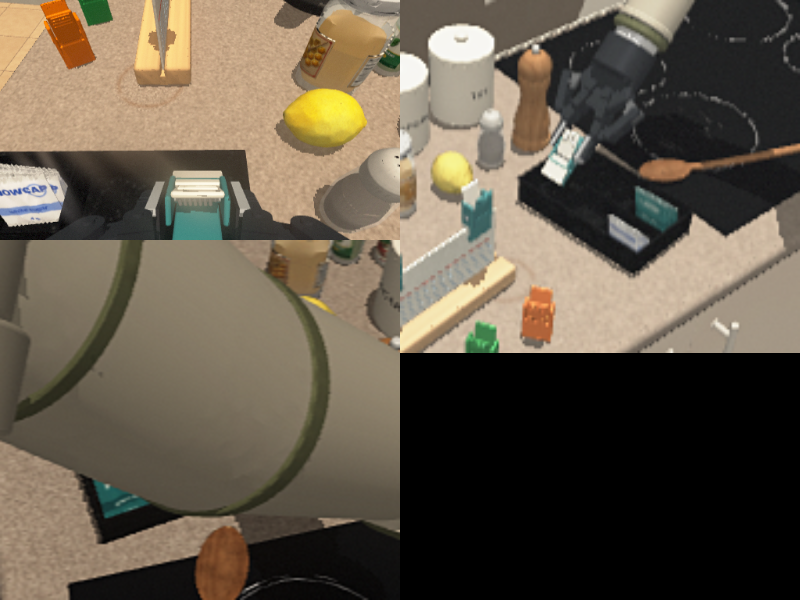

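The clip sits over the compartment with nothing touching. I'll ease the tilt to about 38° so the finger knuckles stay above the walls, then lower.

>>> {"method": "apply_moves", "body": {"translation": [[-0.03,0,-0.3],[0,0,-0.4],[0,0,-0.2],[0,0,0]], "delta_rot": [[-0.089,-0.011,0],[0,0,0],[0,0,0],[0,0,0]], "claw": [-0.3,-0.3,-0.3,-0.3]}}

```text
t: 15.05
tool_pos: [549.5, -108.3, 48.3]
eef_rot: [0.627, 0.709, 0.215, -0.242]
wrist_force: [-0.4, -0.9, -0.7]
opening: 34.6
```

Run:
```python
from h import *
np.set_printoptions(precision=3,suppress=True)
s=telemetry.get_state();Rm=R.from_quat(s['eef_rot']).as_matrix()
print(s['tool_pos'],s['wrist_force'],Rm[:,1],np.degrees(np.arccos(-Rm[2,2])))
a=cams.capture('scene')[:,:,::-1];a=np.clip(a.astype(float)*2.5,0,255).astype(np.uint8).copy()
f=8;x0,y0=270,145
big=cv2.resize(a[y0:y0+70,x0:x0+95],None,fx=f,fy=f,interpolation=cv2.INTER_CUBIC)
c0=np.array([484.7,-126]);X=np.array([-.122,.9925]);Y=np.array([-.9925,-.122]);sc=cam('scene')
def q(x,y,z):
    p=proj(sc,[*(c0+x*X+y*Y),z])[0]; return tuple(int(v) for v in ((p-[x0,y0])*f+f/2))
for (pts,z,col) in [([(-57,-100),(57,-100),(57,-35),(-57,-35)],37,(0,0,255)),([(-63,-106),(63,-106),(63,106),(-63,106)],43,(0,255,0))]:
    for i in range(4): cv2.line(big,q(*pts[i],z),q(*pts[(i+1)%4],z),col,1)
cv2.imwrite('pics/s10.png',big)
```

```text
[ 549.462 -108.311   48.335] [-0.384 -0.866 -0.741] [0.992 0.123 0.002] 37.72783640907789
```

View pics/s10.png

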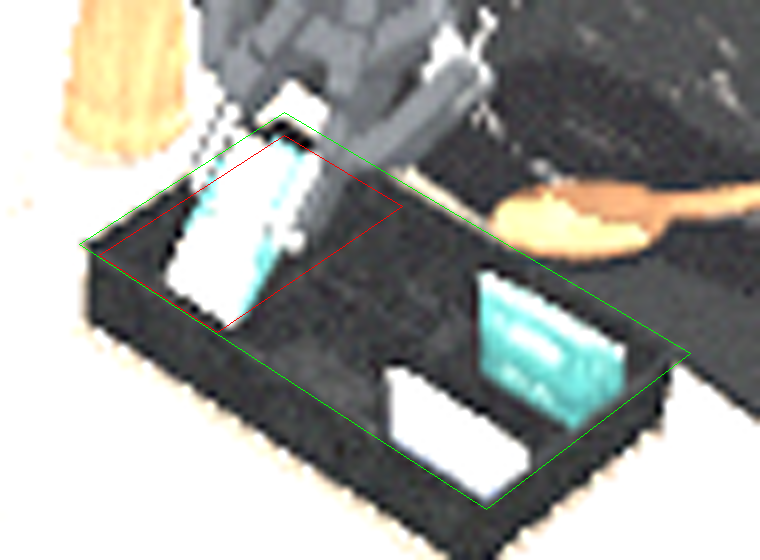

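>>> {"method": "apply_moves", "body": {"translation": [[0,0,-0.2],[0,0,-0.06],[0,0,0]], "delta_rot": [[0,0,0],[0,0,0],[0,0,0]], "claw": [-0.3,-0.3,-0.3]}}

```text
t: 15.48
tool_pos: [549.3, -109.5, 39.3]
eef_rot: [0.627, 0.708, 0.215, -0.242]
wrist_force: [-0.1, -0.9, 0.2]
opening: 34.7
```

>>> {"method": "apply_moves", "body": {"translation": [[0,0.03,-0.05],[0,0,-0.03],[0,0,0]], "delta_rot": [[0,0,0],[0,0,0],[0,0,0]], "claw": [-0.3,-0.3,-0.3]}}

```text
t: 15.85
tool_pos: [549.4, -108.4, 37.0]
eef_rot: [0.627, 0.708, 0.215, -0.242]
wrist_force: [-0.1, -0.6, 0.0]
opening: 34.6
```

>>> {"method": "apply_moves", "body": {"translation": [[0,0,-0.05],[0,0,0]], "delta_rot": [[0,0,0],[0,0,0]], "claw": [-0.3,-0.3]}}

```text
t: 16.1
tool_pos: [549.5, -108.4, 36.5]
eef_rot: [0.627, 0.708, 0.215, -0.242]
wrist_force: [-1.3, -1.3, 1.0]
opening: 34.7
```

>>> {"method": "apply_moves", "body": {"translation": [[0,0,-0.05],[0,0,0]], "delta_rot": [[0,0,0],[0,0,0]], "claw": [-0.3,-0.3]}}

```text
t: 16.35
tool_pos: [549.6, -108.5, 36.5]
eef_rot: [0.627, 0.708, 0.216, -0.243]
wrist_force: [0.5, -0.2, 1.8]
opening: 34.7
```

>>> {"method": "apply_moves", "body": {"translation": [[0,0,-0.06],[0,0,0]], "delta_rot": [[0,0,0],[0,0,0]], "claw": [-0.3,-0.3]}}

```text
t: 16.6
tool_pos: [549.6, -108.6, 36.4]
eef_rot: [0.627, 0.708, 0.216, -0.243]
wrist_force: [-0.3, -0.8, 2.3]
opening: 34.7
```

Run:
```python
from h import *
a=cams.capture('scene')[:,:,::-1];a=np.clip(a.astype(float)*2.5,0,255).astype(np.uint8).copy()
crop(a,270,145,365,215,8,'pics/s11.png')
w=cams.capture('wrist')[:,:,::-1]
w=np.clip(w.astype(float)*2,0,255).astype(np.uint8); crop(w,60,200,440,384,2,'pics/w11.png')
```

```text
(no output)
```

View pics/s11.png

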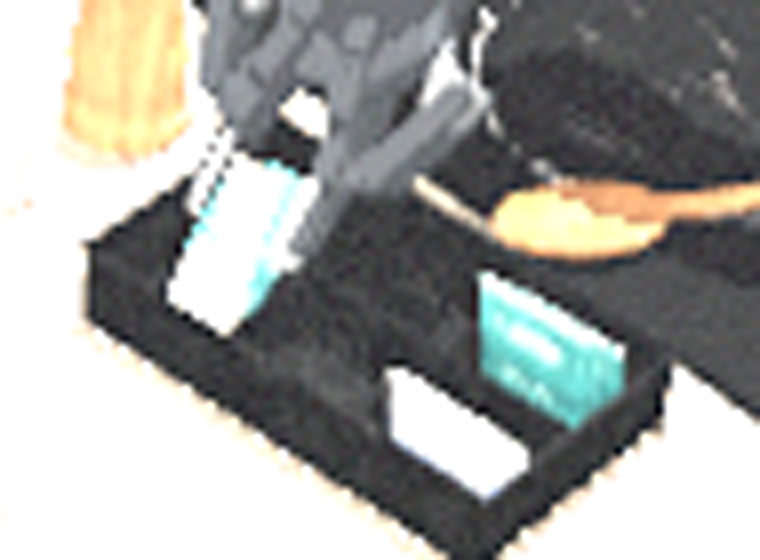

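View pics/w11.png

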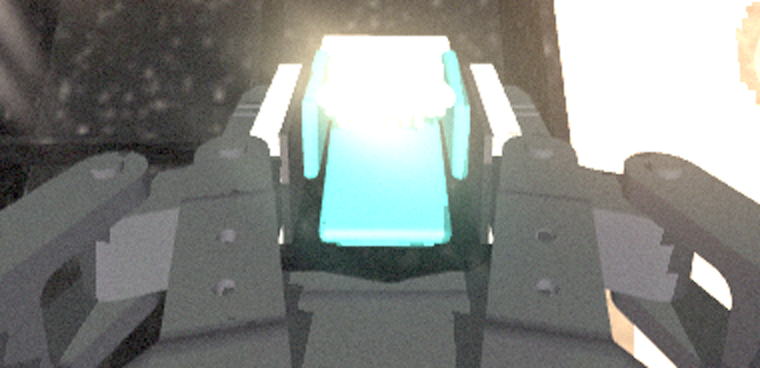

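The wrist view shows the fingers sitting about 4–5 mm too close to the partition. I'll lift a little and shift in +x before going down again.

>>> {"method": "apply_moves", "body": {"translation": [[0,0,0.4],[0.15,0.02,0.1],[0,0,0],[0,0,0]], "delta_rot": [[0,0,0],[0,0,0],[0,0,0],[0,0,0]], "claw": [-0.3,-0.3,-0.3,-0.3]}}

```text
t: 17.2
tool_pos: [554.8, -108.0, 51.6]
eef_rot: [0.627, 0.708, 0.216, -0.242]
wrist_force: [-0.1, -0.3, 0.0]
opening: 34.6
```

Run:
```python
from h import *
np.set_printoptions(precision=2,suppress=True)
s=telemetry.get_state()
w=cams.capture('wrist')[:,:,::-1].copy()
wb=np.clip(w.astype(float)*2.5,0,255).astype(np.uint8)
c=cam('wrist',s);print(s['tool_pos'],s['wrist_force'])
c0=np.array([484.7,-126]);X=np.array([-.122,.9925]);Y=np.array([-.9925,-.122])
f=2;x0,y0=60,170
big=cv2.resize(wb[y0:384,x0:440],None,fx=f,fy=f,interpolation=cv2.INTER_CUBIC)
cv2.imwrite('pics/w12a.png',big)
def q(x,y,z):
    p=proj(c,[*(c0+x*X+y*Y),z])[0]; return tuple(int(v) for v in ((p-[x0,y0])*f+f/2))
for x,y,z,x2,y2,col in [(57,-35,37,0,-35,(0,0,255)),(57,-100,43,0,-100,(0,255,0)),(63,-106,43,0,-106,(255,0,0)),(63,-106,43,63,0,(255,0,0))]:
    cv2.line(big,q(x,y,z),q(x2,y2,z),col,1)
cv2.imwrite('pics/w12.png',big)
```

```text
[ 554.8  -107.98   51.62] [-0.13 -0.26  0.03]
```

View pics/w12.png

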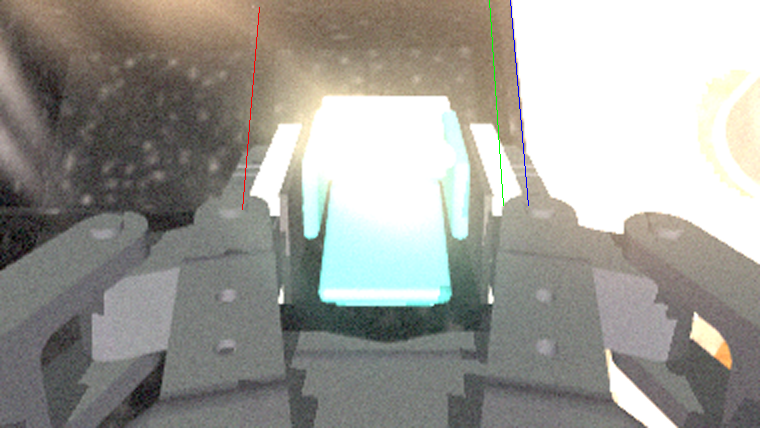

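View pics/w12a.png

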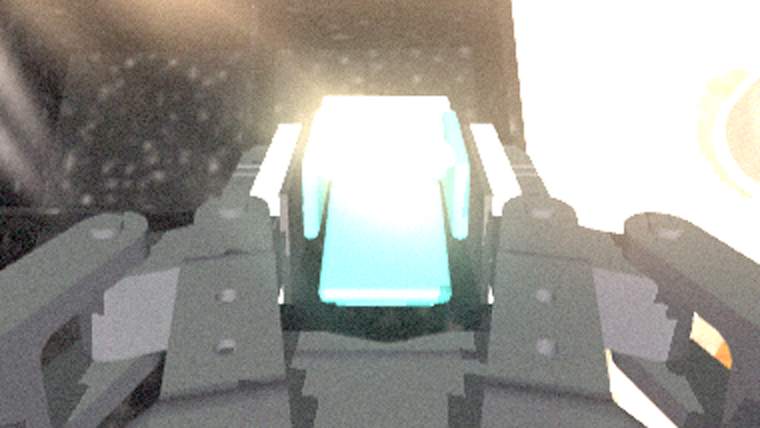

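>>> {"method": "apply_moves", "body": {"translation": [[-0.11,0,-0.2],[0,0,-0.2],[0,0,-0.05],[0,0,0]], "delta_rot": [[0,0,0],[0,0,0],[0,0,0],[0,0,0]], "claw": [-0.3,-0.3,-0.3,-0.3]}}

```text
t: 17.75
tool_pos: [550.8, -108.0, 36.4]
eef_rot: [0.627, 0.708, 0.216, -0.243]
wrist_force: [0.5, -0.6, 1.2]
opening: 34.8
```

>>> {"method": "apply_moves", "body": {"translation": [[0,0,-0.06],[0,0,-0.06]], "delta_rot": [[0,0,0],[0,0,0]], "claw": [-0.3,-0.3]}}

```text
t: 18.0
tool_pos: [551.0, -108.2, 35.8]
eef_rot: [0.627, 0.708, 0.216, -0.243]
wrist_force: [-3.4, -7.5, 20.8]
opening: 34.4
```

Contact on the floor. Relieving the press and opening in small steps.

>>> {"method": "apply_moves", "body": {"translation": [[0,0,0.02],[0,0,0],[0,0,0]], "delta_rot": [[0,0,0],[0,0,0],[0,0,0]], "claw": [-0.3,-0.12,-0.06]}}

```text
t: 18.38
tool_pos: [551.2, -108.3, 37.0]
eef_rot: [0.627, 0.708, 0.216, -0.243]
wrist_force: [0.5, -0.5, 0.0]
opening: 40.1
```

>>> {"method": "apply_moves", "body": {"translation": [[0,0,0],[0,0,0]], "delta_rot": [[0,0,0],[0,0,0]], "claw": [-0.02,-0.02]}}

```text
t: 18.62
tool_pos: [551.2, -108.2, 36.7]
eef_rot: [0.627, 0.708, 0.216, -0.243]
wrist_force: [-0.2, -0.5, 0.1]
opening: 41.9
```

```bash
cat > l4.py <<'E'
import sys
from h import *
n=sys.argv[1]
a=cams.capture('scene')[:,:,::-1];a=np.clip(a.astype(float)*2.5,0,255).astype(np.uint8).copy()
crop(a,270,145,365,215,8,f'pics/s{n}.png')
w=cams.capture('wrist')[:,:,::-1]
w=np.clip(w.astype(float)*2,0,255).astype(np.uint8); crop(w,60,170,440,384,2,f'pics/w{n}.png')
E
python3 l4.py 13
```

```text
(no output)
```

View pics/w13.png

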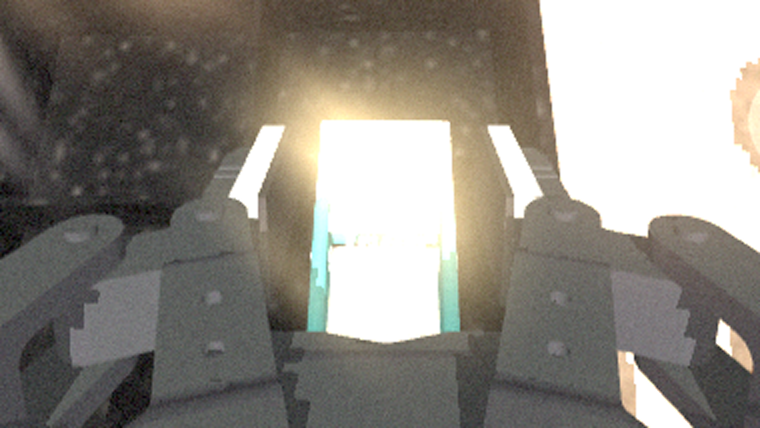

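View pics/s13.png

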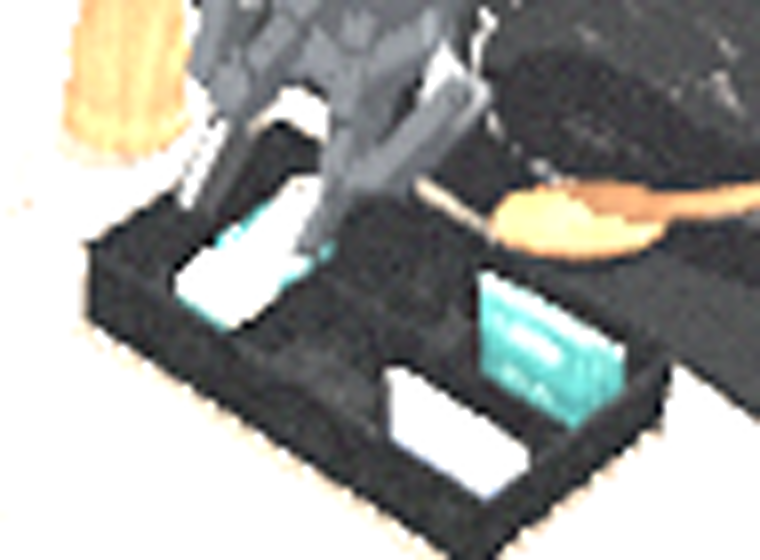

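The clip has settled lying on the compartment floor, free between the fingers. Withdrawing straight up, then looking.

>>> {"method": "apply_moves", "body": {"translation": [[0,0,0.3],[0,0,0.6],[0,0,1],[0,0,1],[0,0,1],[0,0,1],[0,0,1],[0,0,0.5],[0,-1,0],[0,-1,0],[0,-1,0],[0,0,0]], "delta_rot": [[0,0,0],[0,0,0],[0,0,0],[0,0,0],[0,0,0],[0,0,0],[0,0,0],[0,0,0],[0,0,0],[0,0,0],[0,0,0],[0,0,0]], "claw": [-0.02,-0.02,-0.02,-0.02,-0.02,-0.02,-0.02,-0.02,-0.02,-0.02,-0.02,-0.02]}}

```text
t: 20.23
tool_pos: [549.6, -198.4, 245.2]
eef_rot: [0.625, 0.71, 0.216, -0.24]
wrist_force: [0.4, 0.5, 0.1]
opening: 41.9
```

Run:
```python
from h import *
s=telemetry.get_state();print(s['t'],s['tool_pos'],s['wrist_force'])
a=cams.capture('scene')[:,:,::-1].copy();cv2.imwrite('pics/sf.png',a)
b=cams.capture('side')[:,:,::-1].copy();cv2.imwrite('pics/df.png',b)
A=np.clip(a.astype(float)*2,0,255).astype(np.uint8);crop(A,265,145,360,215,8,'pics/sf1.png');crop(a,200,170,300,270,6,'pics/sf2.png')
o=cv2.imread('pics/scene0.png')
for n,(x0,y0,x1,y1) in dict(stand=(205,225,285,262),green=(255,235,302,265),mug=(200,262,245,315),tray=(278,180,355,215),clipL=(212,200,235,235),clipR=(254,176,272,205)).items():
    d=np.abs(a[y0:y1,x0:x1].astype(int)-o[y0:y1,x0:x1]).max(2); print(n,(d>60).sum(),d.mean().round(1))
```

```text
20.225 [ 549.63544336 -198.39019798  245.23713907] [0.37287063 0.53053106 0.0872188 ]
stand 38 2.7
green 0 1.3
mug 0 1.3
tray 50 5.8
clipL 0 1.3
clipR 2 4.2
```

View pics/sf1.png

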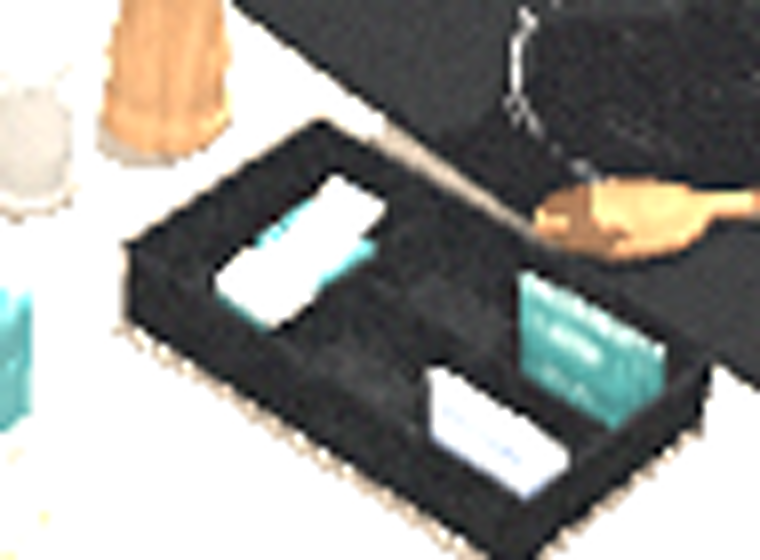

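View pics/sf2.png

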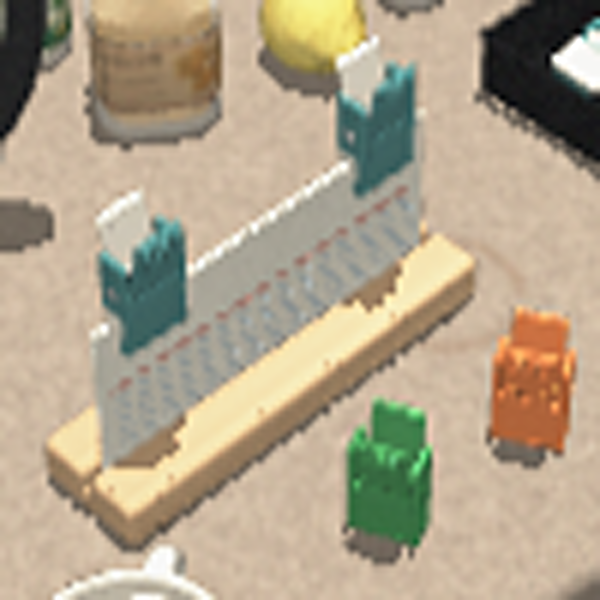

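View pics/df.png

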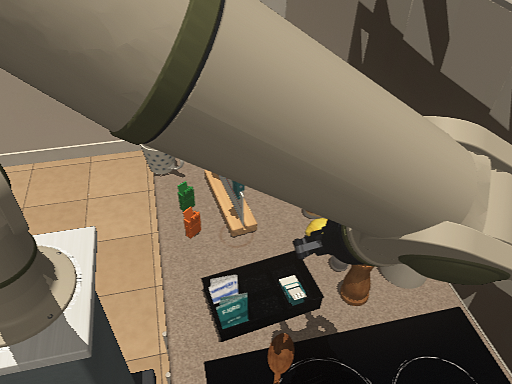

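The clip lies flat in the large compartment. The other two clips, the look-alikes and the tray match the first pictures, and the arm is clear.

```bash
python3 -c "
from plant import sign_off
print(sign_off())"
```

```text
the job is handed in; nothing more can be done
None
```

The slack clip was the middle one. It now lies flat in the tray's large empty compartment, and the job was handed in at about 20 s of robot time.

- **Tugs:** The clip at the card's -y end held a pull of about 7–8 N (asked: 6 N) with only about 0.1 mm of give, so it is sound. The middle clip slid 2 mm at under 3 N, so I drew it off the card. I did not tug the third clip, because the slack one was already found.
- **Placing:** I carried the clip over, tilted it about 38°, lowered it until its lips touched the floor of the compartment, and opened the fingers slightly. It then tipped the rest of the way down to lie flat. The last lowering step pressed with about 21 N for a moment. On the first descent I misjudged the sideways position from a wrist picture, so I lifted, shifted and lowered again.
- **Last checks:** The final pictures show the clip inside the compartment. The two other clips, the green and orange look-alikes, the mug and the tray match the first pictures. The wrist force was near zero, with the arm clear. In the last side picture the arm hid part of the area around the jar and the lemon. The jar and lemon look unmoved in the scene picture. I did not compare the salt shaker with the first pictures.

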